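Unstack the check weights from the balance into their fitted cases

ROBOT

A 6-joint arm with a two-finger parallel gripper is mounted at the origin on a cart in front of the work surface, level with it; the furniture and walls round the work are solid. World frame = base frame: x ahead of the robot, y to its left, z up, the work surface at z = 0. Lengths are in m, angles in degrees, forces in N, time in s.
With the tool pointing down it reaches from about 0.3 to 0.775 m from the base axis. Payload 14.6 kg.
Tool frame: the origin (TCP) lies at the very end of the fingers, on their centre line; the grasp point (between the pads) lies 19 mm behind it (grip_depth is the distance from the TCP to the grasp point, in m); z points along the fingers, y is the line along which they close (so a half turn about z gives the same grasp; the last joint's range is limited). The gripper opens to 94 mm and grips with 3 to 60 N. Pads are 16 mm wide; open, the fingers measure 119 mm over their backs; the gripper's body (75 mm by 177 mm) begins 78 mm behind the grasp point.
Start: joints at [59.954, 17.183, 87.147, -0, 75.671, -3.816], TCP at [0.243, 0.493, 0.205] pointing down, gripper open.
Joint ranges: [-173.82, 173.82], [-45.26, 126.66], [13.44, 144.39], [-59.66, 239.66], [0, 175.72], [-146.38, 146.38]. Speed limits (degrees/s): [127.2, 127.2, 147.25, 180, 180, 180].

INTERFACE

Orientations are given as [roll, pitch, yaw] about the fixed x, y, z axes, in that order (R = Rz(yaw) Ry(pitch) Rx(roll)).
In Python, from workcell import sense, grab_frame, sign_off, grip_depth gives the robot as it stands.
- The arm moves only by the tool carry_out, never from a script. Its argument "rows" is text: rows parted by semicolons, each of 6 numbers parted by spaces: the shift along the tool's x, y, z scaled (see below), then the turn, a rotation vector about the tool's x, y, z scaled (see below). A call has 1 to 12 rows; each row shifts and turns the commanded pose from where the row before left it, along the tool's axes as they then stand; what a row does not reach is not made up. The controller multiplies each number of a shift by 20 mm and each number of a turn by 8 degrees. A row lasts 1/8 s, in which the tool goes at most 62.5 mm and 10.7 degrees, less where a joint would pass 70% of its speed; a pose out of reach is approached as far as the arm can. A call with a number of a shift or a turn outside -1 to 1 is refused whole. A call with a gripper value outside its range is refused whole. "grip" is the closure, from -1 (fully open) to 1 (shut), set as the call begins (left out, the last holds). The fingers move at their own pace and stop on an object; the grip force is fixed at half the most. Time passes only in rows, so rows that do not move let the fingers close. It gives the time, the measured TCP pose, the force, the opening and the grip force at its end, in the units of the state.
- sense(): the state, without advancing time (a new reading comes with each control period).
- grab_frame(name): name is "scene" or "top" or "wrist"; returns a dict with "img" (384x512x3 uint8, red, green, blue), "K" (3x3 intrinsics, pixels), "dist" ([k1, k2, p1, p2, k3] as OpenCV has them; the pictures are not rectified), "origin" and "orientation" of the camera in the world; the wrist camera has in their place "tool_from_camera" (4x4, takes a point from camera to tool coordinates, whose origin is the TCP and whose axes are the flange's). Camera axes: x right, y down, z forward; pixel columns grow to the right and rows downward; lengths in m; the calibration is good to about 2 mm. A picture is of the moment at which its call begins: read the wrist's pose just before it. There is no depth.
- sign_off(): hands the job in; it is judged then, once.
The state is a dict: "time": time; "joints": joint angles; "dq": joint speeds; "joint_efforts": joint torques, N m; "position": TCP position; "ee_rot": TCP orientation; "contact_force": force on the tool from outside, world axes, zero at the start; "wrist_torque": the same for the moment, N m; "opening": opening from 0.0 (shut) to 1.0 (fully open); "finger_force": force on a finger pad.
Only numpy, scipy, OpenCV 4.12 (cv2) and the standard library are available. Lean on these libraries where they do the work, as an engineer would, in place of code of your own. Each camera call takes 0.05 s, during which the arm holds its last target. There are 200 camera calls.

TASK

The balance check is finished: take the stack of four steel check weights off the pan one at a time from the top, and put each away in its own open case, the one whose round recess fits it, before taking the next. Set each weight down gently, upright and flat on the floor of its recess, and never lay or drop one on the bench; leave the cases standing level on the bench.

Things in the scene. Friction and masses are not known exactly. Their poses are not given: they have to be found in the camera images.
- balance: White laboratory balance, 216 x 168 mm, fixed, display towards -x of its frame (the robot). Origin on the bench under the centre of the round steel pan, z up. Pan 120 mm across, flat top 60 mm above the origin; housing 48 mm high, x -0.142 to +0.075, y -0.084 to +0.084. The stack of weights stands within 16 mm of the pan's middle.
- weight_500: Plain polished-steel cylindrical check weight of 500 g, the largest: 56 mm in diameter, 27 mm high, with a shallow turned groove near its top. At the start it stands on the balance pan, bottom of the stack. Origin at the centre of its underside, z up along its axis; round, so it may be gripped across any diameter.
- weight_200: Plain polished-steel cylindrical check weight of 200 g, the second largest: 43 mm in diameter, 19 mm high, with a shallow turned groove near its top. At the start it stands on the 56 mm weight. Origin at the centre of its underside, z up along its axis; round, so it may be gripped across any diameter.
- weight_100: Plain polished-steel cylindrical check weight of 100 g, the third largest (second smallest): 33 mm in diameter, 17 mm high, with a shallow turned groove near its top. At the start it stands on the 43 mm weight. Origin at the centre of its underside, z up along its axis; round, so it may be gripped across any diameter.
- weight_50: Plain polished-steel cylindrical check weight of 50 g, the smallest: 24 mm in diameter, 16 mm high, with a shallow turned groove near its top. At the start it stands on the 33 mm weight, top of the stack. Origin at the centre of its underside, z up along its axis; round, so it may be gripped across any diameter.
- case_500: Open case of the 56 mm weight, the largest: loose white box 81 x 81 mm with dark foam. Origin on the bench under the recess's centre, z up. Round recess 64 mm wide, 6 mm deep: floor 12 mm, rim 18 mm above the origin. Lid fixed open on the +x side (away from the robot), leaning back 40 deg, top 83 mm high; hinge along y: fingers closing along y clear it.
- case_200: Open case of the 43 mm weight, the second largest: loose white box 68 x 68 mm with dark foam. Origin on the bench under the recess's centre, z up. Round recess 51 mm wide, 6 mm deep: floor 12 mm, rim 18 mm above the origin. Lid fixed open on the +x side (away from the robot), leaning back 40 deg, top 73 mm high; hinge along y: fingers closing along y clear it.
- case_100: Open case of the 33 mm weight, the third largest: loose white box 58 x 58 mm with dark foam. Origin on the bench under the recess's centre, z up. Round recess 41 mm wide, 6 mm deep: floor 12 mm, rim 18 mm above the origin. Lid fixed open on the +x side (away from the robot), leaning back 40 deg, top 65 mm high; hinge along y: fingers closing along y clear it.
- case_50: Open case of the 24 mm weight, the smallest: loose white box 49 x 49 mm with dark foam. Origin on the bench under the recess's centre, z up. Round recess 32 mm wide, 6 mm deep: floor 12 mm, rim 18 mm above the origin. Lid fixed open on the +x side (away from the robot), leaning back 40 deg, top 59 mm high; hinge along y: fingers closing along y clear it.
Things that resemble listed ones, but are neither listed nor needed, are in the scene too. Leave any red or yellow look-alike of the case_100 alone.

How it is judged (in metres and radians):
On the way, in this order (a step that is already met when the one before it is completed fails the run):
1. the 24 mm weight is seated in its own case and let go, the larger ones still on the pan (horizontal distance between weight_50 and case_50 below 0.008 m and z of weight_50 in the frame of case_50 between 0.009 and 0.0145 m and angle between weight_50's own z axis and vertical below 0.1 rad and contact force between the fingers and weight_50 below 0.3 N and horizontal distance between each of weight_100, weight_200, weight_500 and balance below 0.05 m), for 0.2 s.
2. the 33 mm weight is seated in its own case and let go, the larger ones still on the pan (horizontal distance between weight_100 and case_100 below 0.008 m and z of weight_100 in the frame of case_100 between 0.009 and 0.0145 m and angle between weight_100's own z axis and vertical below 0.1 rad and contact force between the fingers and weight_100 below 0.3 N and horizontal distance between each of weight_200, weight_500 and balance below 0.05 m), for 0.2 s.
3. the 43 mm weight is seated in its own case and let go, the larger ones still on the pan (horizontal distance between weight_200 and case_200 below 0.008 m and z of weight_200 in the frame of case_200 between 0.009 and 0.0145 m and angle between weight_200's own z axis and vertical below 0.1 rad and contact force between the fingers and weight_200 below 0.3 N and horizontal distance between weight_500 and balance below 0.05 m), for 0.2 s.
4. the 56 mm weight is seated in its own case and let go (horizontal distance between weight_500 and case_500 below 0.008 m and z of weight_500 in the frame of case_500 between 0.009 and 0.0145 m and angle between weight_500's own z axis and vertical below 0.1 rad and contact force between the fingers and weight_500 below 0.3 N), for 0.2 s.
At the end, for the whole second after the job is handed in: All four weights are seated, released and at rest, each in the case of its own size: within 8 mm of the recess's centre, its underside on the recess floor (less than 14.5 mm above the case's underside), upright within 0.1 rad; all cases stand level on the bench (horizontal distance between weight_50 and case_50 below 0.008 m and z of weight_50 in the frame of case_50 between 0.009 and 0.0145 m and angle between each of weight_50, weight_100, weight_200, weight_500's own z axis and vertical below 0.1 rad and angle between each of case_50, case_100, case_200, case_500's own z axis and vertical below 0.08 rad and height (world z) of each of case_50, case_100, case_200, case_500 below 0.006 m and linear speed of each of weight_50, weight_100, weight_200, weight_500 below 0.01 m/s and horizontal distance between weight_100 and case_100 below 0.008 m and z of weight_100 in the frame of case_100 between 0.009 and 0.0145 m and horizontal distance between weight_200 and case_200 below 0.008 m and z of weight_200 in the frame of case_200 between 0.009 and 0.0145 m and horizontal distance between weight_500 and case_500 below 0.008 m and z of weight_500 in the frame of case_500 between 0.009 and 0.0145 m); the robot touches nothing.
It fails at once if a weight touches the bench (height (world z) of any of weight_50, weight_100, weight_200, weight_500 below 0.006 m).
It fails at once if a weight is dropped into a case (enters its own case faster than 0.5 m/s) ((horizontal distance between weight_50 and case_50 below 0.02 m and z of weight_50 in the frame of case_50 below 0.03 m and linear speed of weight_50 above 0.5 m/s) or (horizontal distance between weight_100 and case_100 below 0.02 m and z of weight_100 in the frame of case_100 below 0.03 m and linear speed of weight_100 above 0.5 m/s) or (horizontal distance between weight_200 and case_200 below 0.02 m and z of weight_200 in the frame of case_200 below 0.03 m and linear speed of weight_200 above 0.5 m/s) or (horizontal distance between weight_500 and case_500 below 0.02 m and z of weight_500 in the frame of case_500 below 0.03 m and linear speed of weight_500 above 0.5 m/s)).
It also fails if it takes over 112 s, if anything falls off the work surface, if the arm or the gripper's body presses on something with over 40 N, if the wrist force passes 120 N, or if a joint passes its speed limit or range.

## Working session

There is one attempt and no reset: what is moved stays moved. The work goes in short steps, Python scripts to look and compute and a tool call to move; the robot and the scene stay as the last step left them, time stands still between calls to the robot, and variables do not carry over. Pictures are saved under pics/ and viewed, at most 14 in all, crops included, and the job is handed in when it is done.

Besides the shell and the picture viewer there is one more tool, called after ">>>" as a command line: name --argument value ..., lists and objects as JSON in quotes. carry_out: Moves the arm, as the interface text tells. Shifts and turns lie within -1 to 1; 1 stands for 20 mm of shift or 8 degrees of turn. Its arguments: {"type":"object","properties":{"rows":{"type":"string"},"grip":{"type":"number"}},"required":["rows"]}

```bash
mkdir -p pics
cat > h.py <<'E'
import numpy as np, cv2
from scipy.spatial.transform import Rotation as R
from workcell import sense, grab_frame, sign_off, grip_depth
def save(f,n,crop=None,s=1):
    im=f["img"][:,:,::-1]
    if crop: im=im[crop[1]:crop[3],crop[0]:crop[2]]
    cv2.imwrite("pics/"+n,cv2.resize(im,None,fx=s,fy=s,interpolation=cv2.INTER_CUBIC))
def cam(f,st=None):
    if "tool_from_camera" in f:
        T=np.eye(4);T[:3,:3]=R.from_euler('xyz',st["ee_rot"],degrees=True).as_matrix();T[:3,3]=st["position"]
        return T@np.array(f["tool_from_camera"])
    T=np.eye(4);o=np.array(f["orientation"])
    T[:3,:3]=o if o.shape==(3,3) else R.from_euler('xyz',o,degrees=True).as_matrix();T[:3,3]=f["origin"];return T
def pix2z(f,T,uv,z):
    p=cv2.undistortPoints(np.array([[uv]],float),np.array(f["K"]),np.array(f["dist"]))[0,0]
    d=T[:3,:3]@np.array([p[0],p[1],1]);return T[:3,3]+d*(z-T[2,3])/d[2]
def proj(f,T,P):
    Ti=np.linalg.inv(T);r=cv2.Rodrigues(Ti[:3,:3])[0]
    return cv2.projectPoints(np.atleast_2d(np.array(P,float)),r,Ti[:3,3],np.array(f["K"]),np.array(f["dist"]))[0][:,0]
E
python3 - <<'E'
from h import *
st=sense();print(st)
for n in["scene","top"]:
    f=grab_frame(n);print(n,f["K"],f["dist"],f["origin"],f["orientation"]);save(f,n+"0.png",s=1.55)
    np.save(n+".npy",f,allow_pickle=True)
f=grab_frame("wrist");print(f["tool_from_camera"])
E
```

```text
{'time': 0.0, 'joints': array([ 5.99539296e+01,  1.72161432e+01,  8.71788978e+01,  8.45964522e-05,
        7.56683048e+01, -3.81751747e+00]), 'dq': array([ 0.00520275, -0.07954493, -0.00459492,  0.04118356,  0.02222963,
       -0.00123342]), 'joint_efforts': array([-1.37037121e-03, -5.31809485e+01, -3.52743173e+01,  7.07437587e-02,
        2.44183384e-02, -1.60542487e-05]), 'position': array([0.24296821, 0.49315189, 0.20489175]), 'ee_rot': array([-1.79936800e+02, -4.29925125e-03,  1.53771424e+02]), 'contact_force': array([ 0.09419741, -0.60541294, -0.1916675 ]), 'wrist_torque': array([ 0.06082978, -0.03246159, -0.04136102]), 'finger_force': 0.0, 'opening': 1.001664355870734}
scene [[434.47860076   0.         258.39568946]
 [  0.         434.47860076 197.77173782]
 [  0.           0.           1.        ]] [-0.16569943  0.          0.          0.          0.        ] [-0.45627383 -0.53532898  0.94309943] [-126.22851938    0.46391911  -53.96666779]
top [[368.71797043   0.         253.69666198]
 [  0.         368.71797043 195.44317285]
 [  0.           0.           1.        ]] [-0.08724523  0.          0.          0.          0.        ] [0.40557831 0.12254293 1.55503891] [-1.75918629e+02  8.91692825e-02 -9.15081984e+01]
[[ 6.89796877e-04 -9.70741497e-01 -2.40125945e-01  6.97546348e-02]
 [ 9.99999709e-01  5.91509707e-04  4.81387623e-04  2.69381832e-04]
 [-3.25266115e-04 -2.40126207e-01  9.70741623e-01 -1.78479568e-01]
 [ 0.00000000e+00  0.00000000e+00  0.00000000e+00  1.00000000e+00]]
```

View pics/top0.png

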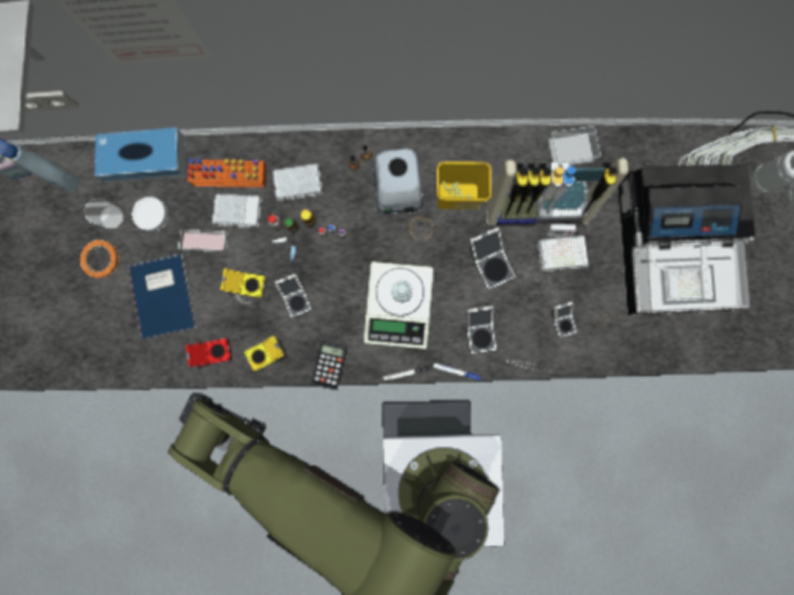

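View pics/scene0.png

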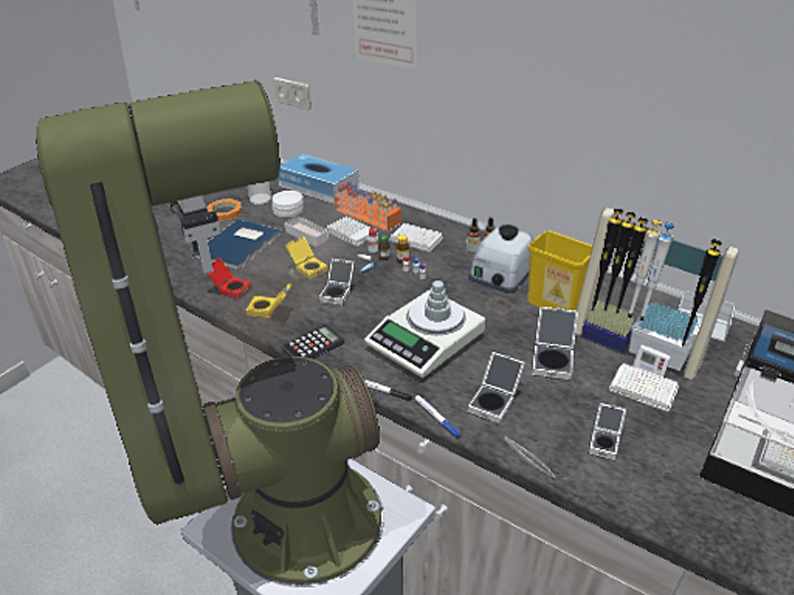

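The top picture (1.55x) shows the stack on the balance at (401,291). The white cases have their recesses at about (495,270) for 500, (482,339) for 200, (296,303) for 100 and (566,326) for 50. The scene picture confirms the same layout, and the red and yellow cases on the left are decoys.

Run:
```python
from h import *
f=np.load("top.npy",allow_pickle=True).item();T=cam(f)
for n,uv,z in[("bal_pan",(400,291),.06),("stack",(402,290),.12),("500",(495,270),.018),("200",(482,339),.018),("100",(296,303),.018),("50",(566,326),.018)]:
    p=pix2z(f,T,np.array(uv)/1.55,z);print(n,p.round(4))
f=np.load("scene.npy",allow_pickle=True).item();T=cam(f)
for n,uv,z in[("stacktop",(437,285),.139),("500",(552,359),.018),("200",(491,401),.018),("100",(337,294),.018),("50",(604,438),.018)]:
    p=pix2z(f,T,np.array(uv)/1.55,z);print(n,p.round(4))
```

```text
bal_pan [0.5432 0.1035 0.06  ]
stack [0.5401 0.0991 0.12  ]
500 [ 0.5976 -0.1565  0.018 ]
200 [ 0.4117 -0.1141  0.018 ]
100 [0.5221 0.3849 0.018 ]
50 [ 0.4403 -0.3443  0.018 ]
stacktop [0.5344 0.098  0.139 ]
500 [ 0.5942 -0.1578  0.018 ]
200 [ 0.41  -0.115  0.018]
100 [0.5135 0.3672 0.018 ]
50 [ 0.445  -0.3391  0.018 ]
```

>>> carry_out --rows "0 0 0 0 0 -0.82;0 0 0 0 0 -0.82;0 0 0 0 0 -0.82;0 0 -0.5 0 0 -0.82;-1 -1 0 0 0 0;-1 -1 0 0 0 0;-1 -1 0 0 0 0;-1 -1 0 0 0 0;-1 -1 0 0 0 0;-1 -1 0 0 0 0;-1 0 0 0 0 0;-1 0 0 0 0 0" --grip -1

```text
time: 1.65
position: [0.4038, 0.3731, 0.2154]
ee_rot: [-180.0, -0.0, 180.0]
contact_force: [-0.2, 0.0, 0.3]
opening: 1.0
finger_force: 0.0
```

>>> carry_out --rows "-1 0 0 0 0 0;-1 0 0 0 0 0;-1 0 0 0 0 0;-1 0 0 0 0 0;0 0 0 0 0 0;0 0 0 0 0 0"

```text
time: 2.4
position: [0.4825, 0.3734, 0.2152]
ee_rot: [-180.0, -0.0, -180.0]
contact_force: [-0.2, -0.1, 0.1]
opening: 1.003
finger_force: 0.0
```

```bash
cat >> h.py <<'E'
def wrist(n,crop=None,s=1.5):
    st=sense();f=grab_frame("wrist");f["st"]=st;np.save(n+".npy",f,allow_pickle=True);save(f,n+".png",crop,s);print(st["time"],st["position"].round(4),st["ee_rot"].round(2),st["joints"].round(1));return f
def loadw(n):
    f=np.load(n+".npy",allow_pickle=True).item();return f,cam(f,f["st"])
E
python3 -c "
from h import *
f=wrist('w100');print(f['K'],f['dist'])"
```

```text
2.4 [0.4825 0.3734 0.2152] [-1.7998e+02 -3.0000e-02 -1.7998e+02] [ 34.3  24.6  75.8   0.   79.6 -55.7]
[[285.71448963   0.         250.50062567]
 [  0.         285.71448963 193.68565839]
 [  0.           0.           1.        ]] [0.01880341 0.         0.         0.         0.        ]
```

View pics/w100.png

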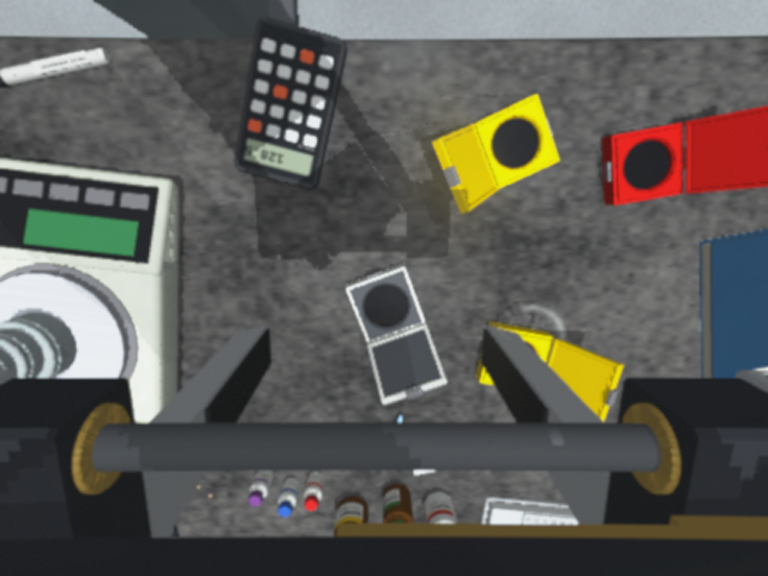

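The wrist view shows the white case_100: recess at (386,305), box corners at (346,287), (406,266), (427,326) and (367,347). A yellow decoy stands beside it.

```bash
cat >> h.py <<'E'
def meas(n,pts,z,s=1.5,off=(0,0)):
    f,T=loadw(n);return np.array([pix2z(f,T,np.array(p)/s+off,z) for p in pts])
def blob(n,c,z,s=1.5,off=(0,0),win=30,th=None):
    "centre of darkest blob near the pixel c -> world"
    f,T=loadw(n);u,v=np.round(np.array(c)/s+off).astype(int)
    g=cv2.cvtColor(f["img"],cv2.COLOR_RGB2GRAY)
    m=np.zeros_like(g);m[v-win:v+win,u-win:u+win]=1
    th=th or int(g[v-2:v+3,u-2:u+3].mean())+10
    l,lab,stt,cen=cv2.connectedComponentsWithStats(((g<th)&(m>0)).astype(np.uint8))
    k=lab[v,u];print("th",th,stt[k]);return pix2z(f,T,cen[k],z)
E
python3 - <<'E'
from h import *
q=meas("w100",[(386,305),(346,287),(406,266),(427,326),(367,347)],.018)
print(q[:,:2].round(4),"mean corners",q[1:].mean(0).round(4))
e=[np.linalg.norm(q[1+i]-q[1+(i+1)%4]) for i in range(4)];print(np.round(e,4))
d=q[4]-q[1];d2=q[3]-q[2];print(np.degrees(np.arctan2(d[1],d[0])),np.degrees(np.arctan2(d2[1],d2[0])))
print(blob("w100",(386,305),.018))
g=cv2.cvtColor(loadw("w100")[0]["img"],cv2.COLOR_RGB2GRAY);print(g[203,225:290])
E
```

```text
[[0.5193 0.3833]
 [0.5025 0.3472]
 [0.4832 0.4009]
 [0.5394 0.4213]
 [0.5601 0.3659]] mean corners [0.5213 0.3838 0.018 ]
[0.0571 0.0597 0.0591 0.0605]
18.006112875364046 19.925944423551453
th 59 [243 191  29  27 622]
[0.52002707 0.382631   0.018     ]
[108 106 106 106 108 109 111 112 114 165 220 190 137 115 111 106  87  67
  52  48  48  47  47  48  48  49  48  49  50  50  50  49  50  50  51  50
  51  50  50  51  52  52  52  52  52  52  55  68  85 106 114 152 220 231
 188 126 103  98  95  94  94  94  95  93  93]
```

>>> carry_out --rows "0 -1 0 0 0 0;0 -1 0 0 0 0;0 -1 0 0 0 0;0 -1 0 0 0 0;0 -1 0 0 0 0;0 -1 0 0 0 0;0 -1 0 0 0 0;0 -1 0 0 0 0;0 -1 0 0 0 0;0 -1 0 0 0 0;0 -1 0 0 0 0;0 -1 0 0 0 0"

```text
time: 3.95
position: [0.4831, 0.1321, 0.2154]
ee_rot: [180.0, -0.0, -180.0]
contact_force: [-0.2, 0.9, -0.6]
opening: 1.001
finger_force: 0.0
```

>>> carry_out --rows "-0.5 -0.8 0 0 0 0;-0.5 -0.8 0 0 0 0;-0.5 0 0 0 0 0;0 0 0 0 0 0;0 0 0 0 0 0"

```text
time: 4.58
position: [0.513, 0.1019, 0.2152]
ee_rot: [180.0, -0.0, -180.0]
contact_force: [0.6, -0.7, -0.1]
opening: 1.001
finger_force: 0.0
```

```bash
python3 -c "
from h import *
wrist('wst',(128,60,384,252),3)"
```

```text
4.575 [0.513  0.1019 0.2152] [ 1.8000e+02 -3.0000e-02 -1.7996e+02] [  7.2  13.3  90.7   0.   76.  -82.8]
```

View pics/wst.png

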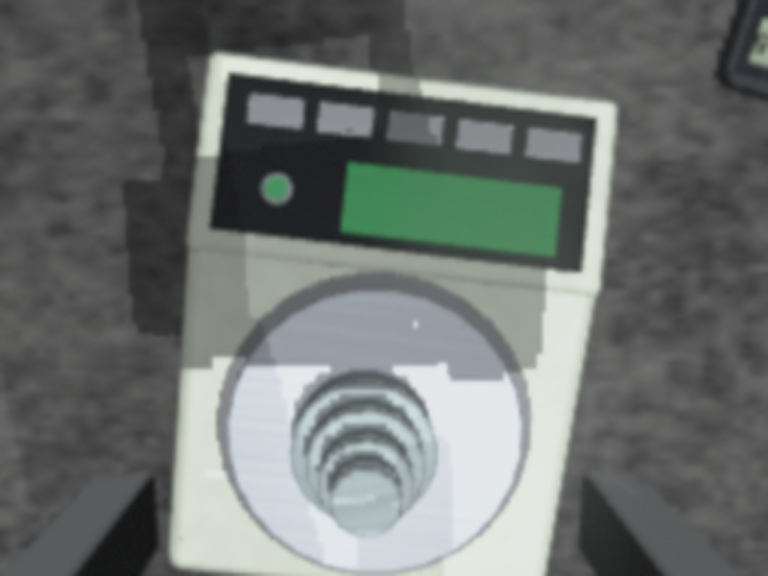

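The stack seen from the wrist (3x crop, offset 128,60): the top disc of the 50 g weight is centred at about (366,500), and the pan is centred at about (374,422) with a width of about 292.

```bash
cat > ov.py <<'E'
from h import *
def overlay(n,circs,out,crop,s):
    f,T=loadw(n);im=f["img"][crop[1]:crop[3],crop[0]:crop[2],::-1];im=cv2.resize(im,None,fx=s,fy=s,interpolation=cv2.INTER_CUBIC)
    a=np.linspace(0,2*np.pi,90)
    for x,y,z,r in circs:
        q=proj(f,T,np.c_[x+r*np.cos(a),y+r*np.sin(a),0*a+z]);q=(q-np.array(crop[:2])+.5)*s-.5
        cv2.polylines(im,[np.round(q).astype(np.int32)],True,(0,0,255),1)
    cv2.imwrite("pics/"+out,im)
E
python3 - <<'E'
from ov import *
o=(128,60)
p=meas("wst",[(366,500)],.139,3,o)[0];pan=meas("wst",[(374,422)],.06,3,o)[0];print(p,pan)
x,y=p[:2]
overlay("wst",[(x,y,.139,.012),(x,y,.123,.0165),(x,y,.106,.0215),(x,y,.087,.028),(pan[0],pan[1],.06,.06)],"ov1.png",(188,130,316,252),6)
E
```

```text
[0.53854899 0.10194633 0.139     ] [0.53466399 0.10509602 0.06      ]
```

View pics/ov1.png

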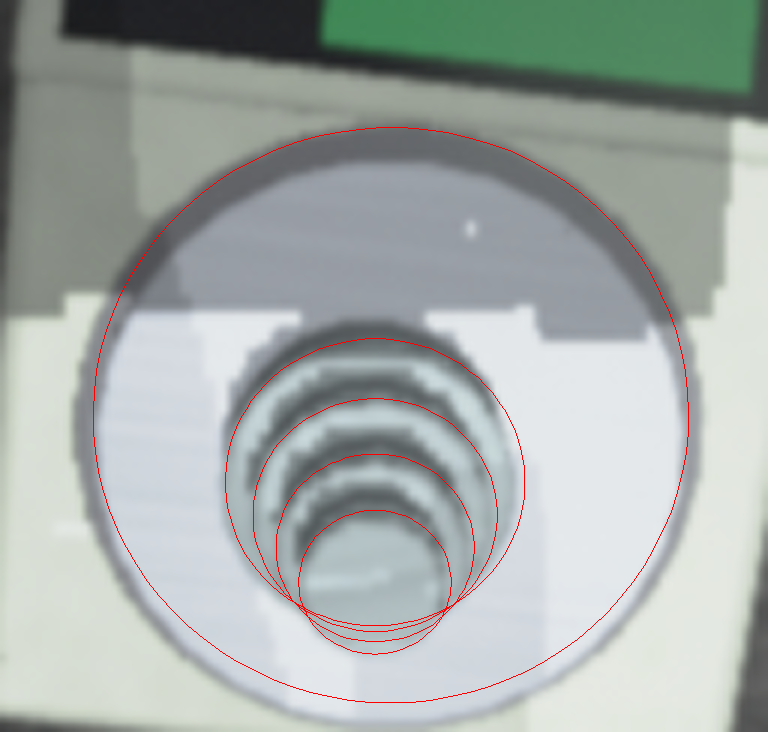

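The overlay fits to within about 1 mm, so the stack axis is at about (0.538, 0.1015). I'll grasp the 50 g weight.

>>> carry_out --rows "-0.6 0 1 0 0 0;-0.65 0 1 0 0 0;0 0 1 0 0 0;0 0 0.8 0 0 0;0 0 0.45 0 0 0;0 0 0 0 0 0;0 0 0 0 0 0"

```text
time: 5.5
position: [0.5384, 0.1015, 0.1312]
ee_rot: [180.0, 0.1, -180.0]
contact_force: [0.1, 0.5, -0.2]
opening: 1.0
finger_force: 0.0
```

>>> carry_out --rows "0 0 0 0 0 0;0 0 0 0 0 0;0 0 0 0 0 0;0 0 0 0 0 0;0 0 0 0 0 0;0 0 0 0 0 0" --grip 1

```text
time: 6.25
position: [0.5382, 0.1014, 0.1304]
ee_rot: [-180.0, -0.0, -180.0]
contact_force: [-0.4, 0.3, -0.2]
opening: 0.398
finger_force: 0.0
```

>>> carry_out --rows "0 0 0 0 0 0;0 0 0 0 0 0;0 0 0 0 0 0;0 0 0 0 0 0"

```text
time: 6.75
position: [0.5382, 0.1014, 0.1304]
ee_rot: [-180.0, -0.0, -180.0]
contact_force: [-0.2, -0.2, -0.7]
opening: 0.244
finger_force: 30.0
```

>>> carry_out --rows "0 0 -0.3 0 0 0;0 0 -1 0 0 0;0 0 -1 0 0 0;0 -1 -1 0 0 0;0.5 -1 -1 0 0 0;0.5 -1 0 0 0 0;0.5 -1 0 0 0 0;0.5 -1 0 0 0 0;0.5 -1 0 0 0 0;0.5 -1 0 0 0 0;0.5 -1 0 0 0 0;0.5 -1 0 0 0 0"

```text
time: 8.25
position: [0.4578, -0.0792, 0.2169]
ee_rot: [-180.0, 0.0, -180.0]
contact_force: [0.0, -0.1, 0.0]
opening: 0.244
finger_force: 30.0
```

>>> carry_out --rows "0.5 -1 0 0 0 0;0.5 -1 0 0 0 0;0.5 -1 0 0 0 0;0.5 -1 0 0 0 0;0 -1 0 0 0 0;0 -1 0 0 0 0;0 -1 0 0 0 0;0 -1 0 0 0 0;0 -1 0 0 0 0;0 -1 0 0 0 0;0 -1 0 0 0 0;0 -1 0 0 0 0"

```text
time: 9.75
position: [0.4182, -0.3199, 0.2164]
ee_rot: [180.0, -0.0, -180.0]
contact_force: [-0.3, 0.5, -1.0]
opening: 0.245
finger_force: 30.0
```

>>> carry_out --rows "0 -0.8 0 0 0 0;0 0 0 0 0 0;0 0 0 0 0 0"

```text
time: 10.12
position: [0.4183, -0.3343, 0.2164]
ee_rot: [180.0, -0.0, -180.0]
contact_force: [0.3, 1.0, -0.6]
opening: 0.244
finger_force: 30.0
```

```bash
python3 -c "
from h import *
wrist('w50')"
```

```text
10.125 [ 0.4183 -0.3343  0.2164] [ 179.99   -0.   -179.98] [ -42.6   14.8   88.7    0.    76.5 -132.6]
```

View pics/w50.png

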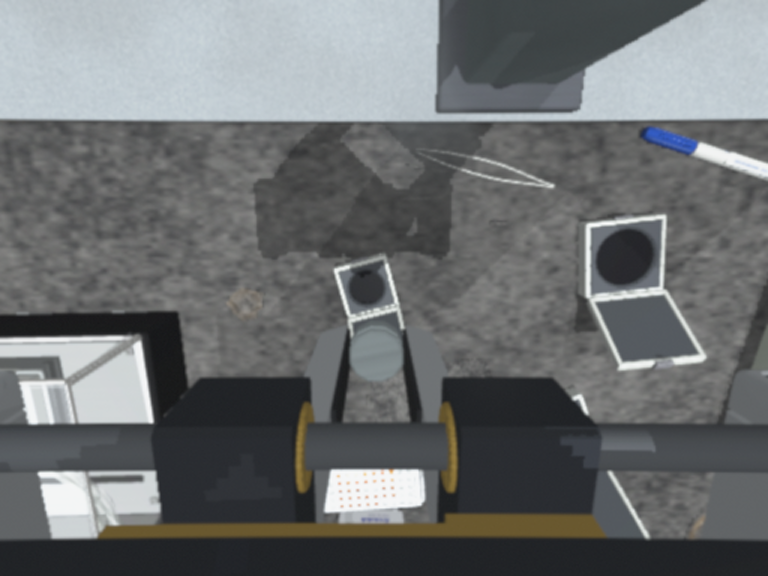

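The 50 g weight is held at (377,352). Case_50 has its recess at (367,287) and corners at (334,267), (385,256), (400,305) and (348,318). Case_200 has its recess at (625,256) and corners at (585,223), (665,215), (664,290) and (586,299).

```bash
cat >> h.py <<'E'
def case(n,rec,cor,s=1.5,th=None,win=30):
    q=meas(n,cor,.018,s);d=q[3]-q[0];d2=q[2]-q[1];e=q[1]-q[0];e2=q[2]-q[3]
    b=blob(n,rec,.018,s,th=th,win=win)
    A=lambda v:np.degrees(np.arctan2(v[1],v[0]))
    print("blob",b[:2].round(4),"corners",q.mean(0)[:2].round(4),"yaw",np.round([A(d),A(d2),A(e)-90,A(e2)-90],1),"sides",np.round([np.linalg.norm(v) for v in(d,d2,e,e2)],4))
E
python3 - <<'E'
from h import *
case("w50",(367,287),[(334,267),(385,256),(400,305),(348,318)])
case("w50",(625,256),[(585,223),(665,215),(664,290),(586,299)])
f,T=loadw("w50")
print(meas("w50",[(377,352)],.2164+.0085))
E
```

```text
th 63 [233 179  23  24 415]
blob [ 0.4377 -0.3427] corners [ 0.4386 -0.3417] yaw [13.9 17.2 12.4 14.6] sides [0.0491 0.0473 0.0466 0.0493]
th 51 [ 398  153   37   36 1013]
blob [ 0.4106 -0.1139] corners [ 0.4118 -0.1135] yaw [7.5 8.6 5.6 7. ] sides [0.0689 0.0673 0.0677 0.0689]
[[ 0.41756081 -0.33329528  0.2249    ]]
```

>>> carry_out --rows "-0.98 -0.4 0 0 0 0;0 0 0 0 0 -1;0 0 1 0 0 0;0 0 1 0 0 0;0 0 1 0 0 0;0 0 1 0 0 0;0 0 1 0 0 0;0 0 1 0 0 0;0 0 1 0 0 0;0 0 0.9 0 0 0;0 0 0.5 0 0 0;0 0 0 0 0 0"

```text
time: 11.68
position: [0.4377, -0.3424, 0.0481]
ee_rot: [180.0, -0.0, -172.0]
contact_force: [-0.9, 0.8, -0.0]
opening: 0.242
finger_force: 30.0
```

```bash
python3 -c "
from h import *
wrist('w50b',(150,120,350,260),4)"
```

```text
11.675 [ 0.4377 -0.3424  0.0481] [ 1.7996e+02 -3.0000e-02 -1.7198e+02] [ -41.8   28.2   94.5    0.    57.3 -139.8]
```

View pics/w50b.png

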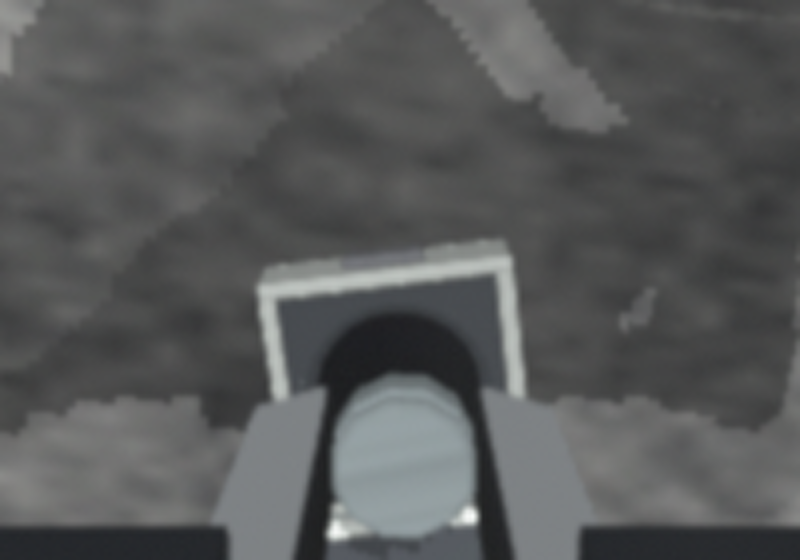

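The held weight is centred laterally over the case_50 recess (403 against 399). I'll lower it.

>>> carry_out --rows "0 0 0.5 0 0 0;0 0 0.4 0 0 0;0 0 0.25 0 0 0;0 0 0.15 0 0 0;0 0 0.1 0 0 0;0 0 0 0 0 0;0 0 0 0 0 0"

```text
time: 12.6
position: [0.4379, -0.3427, 0.0206]
ee_rot: [-180.0, 0.0, -172.0]
contact_force: [0.3, -0.8, -0.8]
opening: 0.244
finger_force: 30.0
```

>>> carry_out --rows "0 0 0.05 0 0 0;0 0 0 0 0 0;0 0 0 0 0 0"

```text
time: 12.98
position: [0.4379, -0.3427, 0.0195]
ee_rot: [-180.0, 0.0, -172.0]
contact_force: [0.2, 0.2, -0.8]
opening: 0.241
finger_force: 30.0
```

>>> carry_out --rows "0 0 0 0 0 0;0 0 0 0 0 0;0 0 0 0 0 0;0 0 0 0 0 0;0 0 -0.2 0 0 0;0 0 -0.4 0 0 0;0 0 -1 0 0 0;0 0 -1 0 0 0;0 0 -1 0 0 0;0 0 -1 0 0 0;0 0 0 0 0 0;0 0 0 0 0 0" --grip -0.2

```text
time: 14.48
position: [0.4376, -0.3424, 0.1109]
ee_rot: [180.0, -0.0, -172.0]
contact_force: [0.8, -0.0, -0.2]
opening: 0.605
finger_force: 0.0
```

```bash
python3 -c "
from h import *
wrist('w50c',(100,80,356,272),3)"
```

```text
14.475 [ 0.4376 -0.3424  0.1109] [ 1.7997e+02 -3.0000e-02 -1.7199e+02] [ -41.8   23.3   92.1   -0.    64.6 -139.8]
```

View pics/w50c.png

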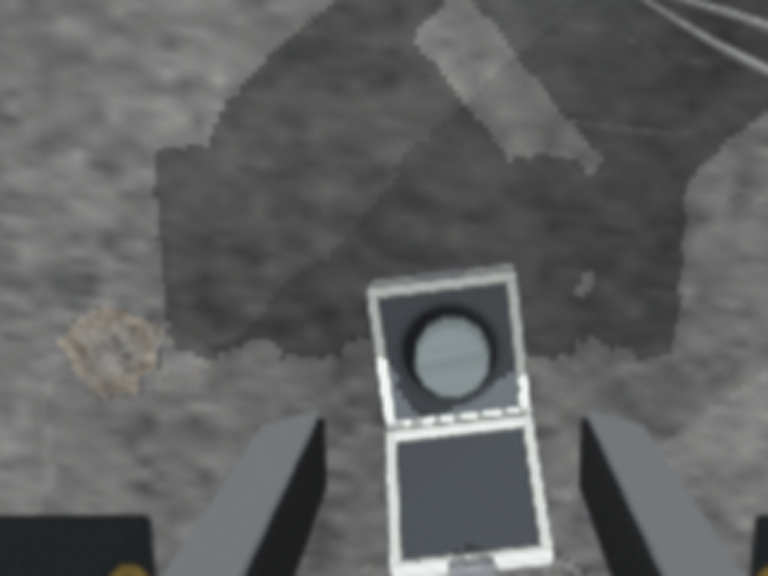

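The weight sits centred in case_50, at (452,357) within the recess. Next is the 100 g weight.

>>> carry_out --rows "0 0 -1 0 0 1;0 0 -1 0 0 0;0 1 -1 0 0 0;0 1 -1 0 0 0;0 1 0 0 0 0;0 1 0 0 0 0;0 1 0 0 0 0;0 1 0 0 0 0;0 1 0 0 0 0;0 1 0 0 0 0;0 1 0 0 0 0;0 1 0 0 0 0"

```text
time: 16.02
position: [0.4377, -0.1413, 0.1915]
ee_rot: [-180.0, 0.0, -180.0]
contact_force: [-0.3, 0.3, 0.2]
opening: 0.599
finger_force: 0.0
```

>>> carry_out --rows "-0.5 1 0 0 0 0;-0.5 1 0 0 0 0;-0.5 1 0 0 0 0;-0.5 1 0 0 0 0;-0.5 1 0 0 0 0;-0.5 1 0 0 0 0;-0.5 1 0 0 0 0;-0.5 1 0 0 0 0;-0.5 1 0 0 0 0;-0.5 1 0 0 0 0;0 1 0 0 0 0;0 1 0 0 0 0"

```text
time: 17.52
position: [0.5375, 0.0987, 0.1914]
ee_rot: [-180.0, -0.0, -180.0]
contact_force: [0.3, 0.4, 0.3]
opening: 0.602
finger_force: 0.0
```

>>> carry_out --rows "0 0.2 0 0 0 0;0 0 0 0 0 0;0 0 0 0 0 0"

```text
time: 17.9
position: [0.5378, 0.1009, 0.1915]
ee_rot: [-180.0, 0.0, 180.0]
contact_force: [0.4, -0.2, 0.6]
opening: 0.599
finger_force: 0.0
```

>>> carry_out --rows "0 0 1 0 0 0;0 0 1 0 0 0;0 0 1 0 0 0;0 0 0.6 0 0 0;0 0 0.29 0 0 0;0 0 0 0 0 0;0 0 0 0 0 0"

```text
time: 18.77
position: [0.5381, 0.1014, 0.1143]
ee_rot: [180.0, 0.1, -180.0]
contact_force: [0.2, 0.3, -0.7]
opening: 0.596
finger_force: 0.0
```

>>> carry_out --rows "0 0 0 0 0 0;0 0 0 0 0 0;0 0 0 0 0 0;0 0 0 0 0 0;0 0 0 0 0 0" --grip 1

```text
time: 19.4
position: [0.5378, 0.1014, 0.1138]
ee_rot: [180.0, 0.0, -180.0]
contact_force: [-1.3, -0.9, 2.0]
opening: 0.342
finger_force: 30.0
```

>>> carry_out --rows "0 0 -0.3 0 0 0;0 0 -1 0 0 0;0 0 -1 0 0 0;0 0 -1 0 0 0;0 1 -0.7 0 0 0;0 1 0 0 0 0;0 1 0 0 0 0;0 1 0 0 0 0;0 1 0 0 0 0;0 1 0 0 0 0;0 1 0 0 0 0;0 1 0 0 0 0"

```text
time: 20.9
position: [0.5377, 0.2628, 0.1936]
ee_rot: [180.0, -0.0, -180.0]
contact_force: [0.6, -0.1, -1.3]
opening: 0.341
finger_force: 30.0
```

>>> carry_out --rows "0.45 1 0 0 0 0;0.44 1 0 0 0 0;0 1 0 0 0 0;0 1 0 0 0 0;0 1 0 0 0 0;0 1 0 0 0 0;0 0.08 0 0 0 -0.8;0 0 0 0 0 -0.8;0 0 0 0 0 -0.8;0 0 1 0 0 0;0 0 1 0 0 0;0 0 1 0 0 0"

```text
time: 22.4
position: [0.52, 0.3836, 0.1328]
ee_rot: [-180.0, -0.0, -160.8]
contact_force: [0.5, -0.2, -0.6]
opening: 0.342
finger_force: 30.0
```

>>> carry_out --rows "0 0 1 0 0 0;0 0 1 0 0 0;0 0 0.7 0 0 0;0 0 0 0 0 0;0 0 0 0 0 0"

```text
time: 23.02
position: [0.5202, 0.3832, 0.0804]
ee_rot: [180.0, 0.1, -160.8]
contact_force: [0.9, 0.9, -1.1]
opening: 0.344
finger_force: 30.0
```

```bash
python3 -c "
from h import *
wrist('w100b',(150,120,350,260),4)"
```

```text
23.025 [0.5202 0.3832 0.0804] [ 1.7998e+02  6.0000e-02 -1.6079e+02] [ 33.1  36.   77.1   0.   66.8 -76.1]
```

View pics/w100b.png

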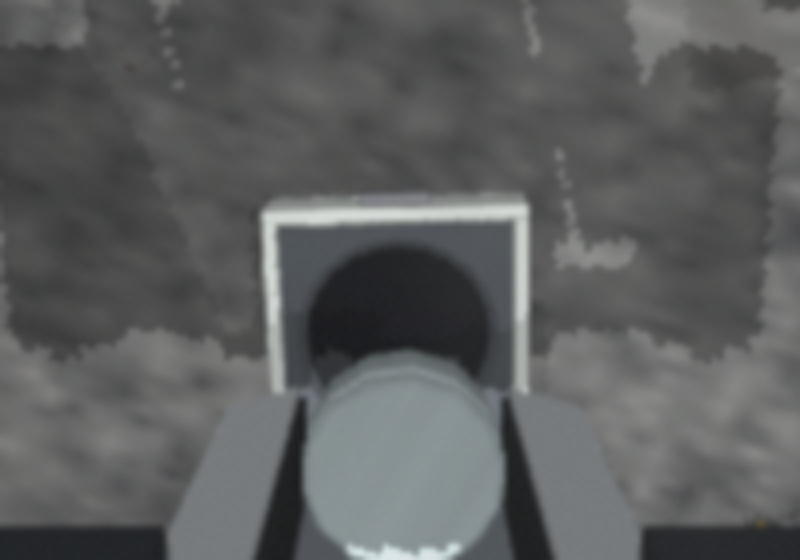

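The weight is over the case_100 recess, off by about 1 mm, which I'll trim while lowering.

>>> carry_out --rows "0.03 -0.04 1 0 0 0;0 0 0.9 0 0 0;0 0 0.5 0 0 0;0 0 0.3 0 0 0;0 0 0.2 0 0 0;0 0 0.1 0 0 0;0 0 0.03 0 0 0;0 0 0 0 0 0;0 0 0 0 0 0"

```text
time: 24.2
position: [0.5198, 0.3822, 0.0198]
ee_rot: [180.0, 0.0, -160.8]
contact_force: [-2.4, -2.4, 6.4]
opening: 0.338
finger_force: 30.0
```

>>> carry_out --rows "0 0 0 0 0 0;0 0 0 0 0 0;0 0 0 0 0 0;0 0 0 0 0 0;0 0 -0.2 0 0 0;0 0 -0.4 0 0 0;0 0 -1 0 0 0;0 0 -1 0 0 0;0 0 -1 0 0 0;0 0 -1 0 0 0;0 0 0 0 0 0;0 0 0 0 0 0" --grip -0.2

```text
time: 25.7
position: [0.5193, 0.3819, 0.1104]
ee_rot: [-180.0, -0.1, -160.8]
contact_force: [-0.5, -0.4, -0.1]
opening: 0.596
finger_force: 0.0
```

```bash
python3 -c "
from h import *
wrist('w100c',(100,80,356,272),3)"
```

```text
25.7 [0.5193 0.3819 0.1104] [-1.7999e+02 -5.0000e-02 -1.6079e+02] [ 33.1  34.   76.   -0.   70.  -76.1]
```

View pics/w100c.png

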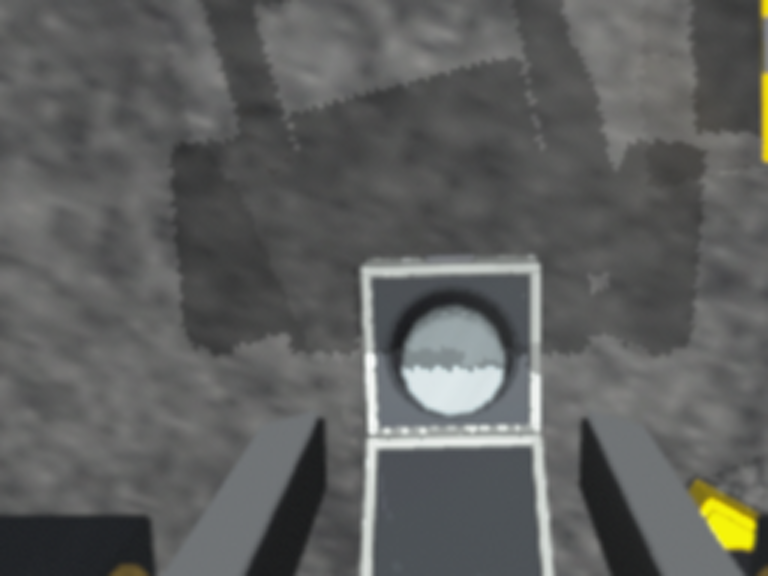

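The weight is seated in case_100, at (453,357) within the recess. Next is the 200 g weight.

>>> carry_out --rows "0 0 -1 0 0 0.8;0 0 -1 0 0 0.8;0 0 -1 0 0 0.8;-0.45 -1 -1 0 0 0;-0.48 -1 0 0 0 0;0 -1 0 0 0 0;0 -1 0 0 0 0;0 -1 0 0 0 0;0 -1 0 0 0 0;0 -1 0 0 0 0;0 -1 0 0 0 0;0 -1 0 0 0 0" --grip -0.5

```text
time: 27.25
position: [0.5382, 0.2007, 0.1911]
ee_rot: [180.0, 0.0, -180.0]
contact_force: [-0.5, 0.0, -0.1]
opening: 0.746
finger_force: 0.0
```

>>> carry_out --rows "0 -1 0 0 0 0;0 -1 0 0 0 0;0 -1 0 0 0 0;0 -1 0 0 0 0;0 -1 0 0 0 0;0 -0.02 0 0 0 0;0 0 0 0 0 0"

```text
time: 28.12
position: [0.5383, 0.1018, 0.1911]
ee_rot: [180.0, 0.0, -180.0]
contact_force: [0.9, -0.1, -0.6]
opening: 0.749
finger_force: 0.0
```

Descend 0.1911 → 0.0948, which is 4.82 units.

>>> carry_out --rows "0 0 1 0 0 0;0 0 1 0 0 0;0 0 1 0 0 0;0 0 1 0 0 0;0 0 0.6 0 0 0;0 0 0.22 0 0 0;0 0 0 0 0 0;0 0 0 0 0 0"

```text
time: 29.12
position: [0.5386, 0.1017, 0.0953]
ee_rot: [180.0, 0.1, -180.0]
contact_force: [-0.6, -0.1, 0.1]
opening: 0.75
finger_force: 0.0
```

>>> carry_out --rows "0 0 0 0 0 0;0 0 0 0 0 0;0 0 0 0 0 0;0 0 0 0 0 0;0 0 0 0 0 0" --grip 1

```text
time: 29.75
position: [0.5383, 0.1016, 0.0947]
ee_rot: [-180.0, 0.0, -180.0]
contact_force: [-1.0, -0.9, 1.5]
opening: 0.45
finger_force: 30.0
```

>>> carry_out --rows "0 0 -0.3 0 0 0;0 0 -1 0 0 0;0 0 -1 0 0 0;0 0 -1 0 0 0;0 0 -1 0 0 0;0.6 -1 -0.7 0 0 0;0.6 -1 0 0 0 0;0.6 -1 0 0 0 0;0.6 -1 0 0 0 0;0.6 -1 0 0 0 0;0.6 -1 0 0 0 0;0.6 -1 0 0 0 0"

```text
time: 31.25
position: [0.4537, -0.0389, 0.1949]
ee_rot: [180.0, -0.0, -180.0]
contact_force: [0.8, 0.7, -1.7]
opening: 0.449
finger_force: 30.0
```

>>> carry_out --rows "0.6 -1 0 0 0 0;0.6 -1 0 0 0 0;0.6 -1 0 0 0 0;0.6 -0.77 0 0 0 0;-0.22 0 0 0 0 -0.9;0 0 1 0 0 0;0 0 1 0 0 0;0 0 1 0 0 0;0 0 1 0 0 0;0 0 1 0 0 0;0 0 0.7 0 0 0;0 0 0 0 0 0"

```text
time: 32.75
position: [0.4103, -0.1136, 0.0802]
ee_rot: [180.0, -0.1, -172.8]
contact_force: [0.1, -0.2, -1.2]
opening: 0.448
finger_force: 30.0
```

```bash
python3 -c "
from h import *
wrist('w200b',(150,120,350,260),4)"
```

```text
32.75 [ 0.4103 -0.1136  0.0802] [ 1.7996e+02 -7.0000e-02 -1.7279e+02] [ -20.4   10.7  113.8    0.    55.6 -117.6]
```

View pics/w200b.png

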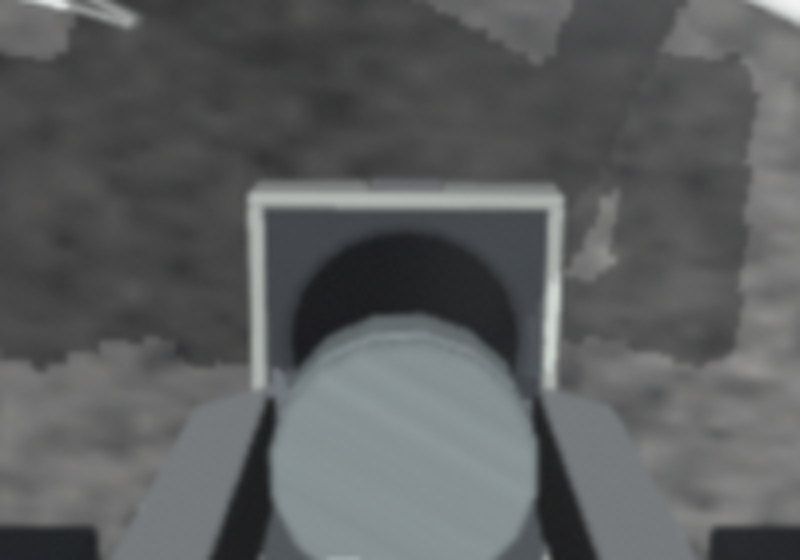

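The weight is centred over the case_200 recess (405 against 405). I'll lower it.

>>> carry_out --rows "-0.03 0 1 0 0 0;0 0 0.9 0 0 0;0 0 0.5 0 0 0;0 0 0.3 0 0 0;0 0 0.2 0 0 0;0 0 0.1 0 0 0;0 0 0.03 0 0 0;0 0 0 0 0 0;0 0 0 0 0 0"

```text
time: 33.92
position: [0.4114, -0.1137, 0.0202]
ee_rot: [-180.0, 0.0, -172.8]
contact_force: [0.1, -0.5, -2.0]
opening: 0.45
finger_force: 30.0
```

>>> carry_out --rows "0 0 0 0 0 0;0 0 0 0 0 0;0 0 0 0 0 0;0 0 0 0 0 0;0 0 -0.2 0 0 0;0 0 -0.4 0 0 0;0 0 -1 0 0 0;0 0 -1 0 0 0;0 0 -1 0 0 0;0 0 -1 0 0 0;0 0 0 0 0 0;0 0 0 0 0 0" --grip -0.3

```text
time: 35.42
position: [0.411, -0.1136, 0.1116]
ee_rot: [180.0, -0.0, -172.8]
contact_force: [-0.2, 0.3, 0.3]
opening: 0.651
finger_force: 0.0
```

```bash
python3 -c "
from h import *
wrist('w200c',(100,80,356,272),3)"
```

```text
35.425 [ 0.411  -0.1136  0.1116] [ 1.7999e+02 -2.0000e-02 -1.7279e+02] [ -20.4    7.8  112.2    0.    60.  -117.6]
```

View pics/w200c.png

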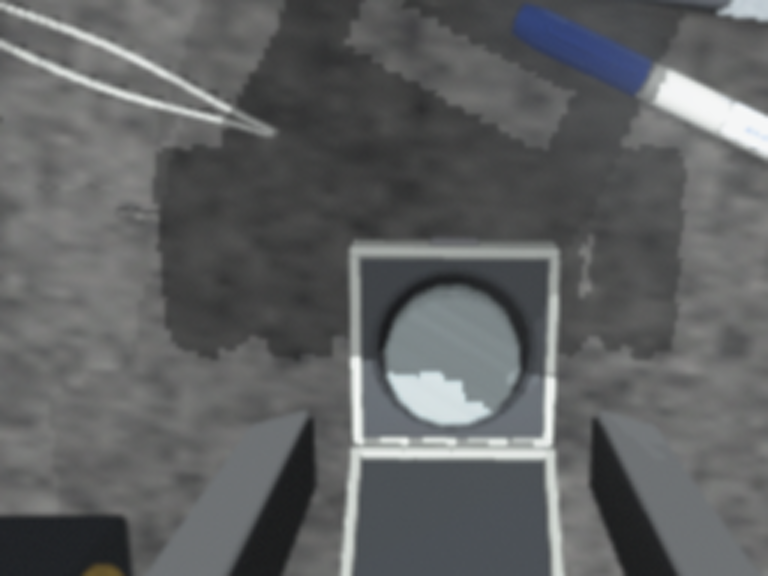

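The weight is seated in case_200. Last is the 500 g weight.

>>> carry_out --rows "0 0 -1 0 0 0.9;0 0 -1 0 0 0;-0.6 1 -1 0 0 0;-0.6 1 -1 0 0 0;-0.6 1 0 0 0 0;-0.6 1 0 0 0 0;-0.6 1 0 0 0 0;-0.6 1 0 0 0 0;-0.6 1 0 0 0 0;-0.6 1 0 0 0 0;-0.6 1 0 0 0 0;-0.6 1 0 0 0 0" --grip -1

```text
time: 36.98
position: [0.5314, 0.087, 0.191]
ee_rot: [-180.0, -0.1, -180.0]
contact_force: [-0.3, -0.1, -0.5]
opening: 0.999
finger_force: 0.0
```

>>> carry_out --rows "-0.35 0.73 0 0 0 0;0 0 0 0 0 0;0 0 0 0 0 0;0 0 1 0 0 0;0 0 1 0 0 0;0 0 1 0 0 0;0 0 1 0 0 0;0 0 0 0 0 0;0 0 0 0 0 0"

```text
time: 38.1
position: [0.5386, 0.1006, 0.113]
ee_rot: [180.0, 0.1, 180.0]
contact_force: [-0.5, -0.3, 0.7]
opening: 1.004
finger_force: 0.0
```

Down 0.112 → 0.068: 2.2 units.

>>> carry_out --rows "0 0 1 0 0 0;0 0 0.6 0 0 0;0 0 0.4 0 0 0;0 0 0.2 0 0 0;0 0 0 0 0 0;0 0 0 0 0 0"

```text
time: 38.85
position: [0.5384, 0.101, 0.0684]
ee_rot: [180.0, 0.0, -180.0]
contact_force: [0.0, 0.1, -0.5]
opening: 0.996
finger_force: 0.0
```

>>> carry_out --rows "0 0 0 0 0 0;0 0 0 0 0 0;0 0 0 0 0 0;0 0 0 0 0 0;0 0 0 0 0 0;0 0 0 0 0 0" --grip 1

```text
time: 39.6
position: [0.5383, 0.1009, 0.0681]
ee_rot: [-180.0, 0.0, -180.0]
contact_force: [-0.8, -1.5, 0.2]
opening: 0.592
finger_force: 30.0
```

>>> carry_out --rows "0 0 -0.3 0 0 0;0 0 -0.7 0 0 0;0 0 -1 0 0 0;0 0 -1 0 0 0;0 0 -1 0 0 0;0 0 -1 0 0 0;0 -1 -1 0 0 0;0 -1 -1 0 0 0;0 -1 0 0 0 0;0 -1 0 0 0 0;0 -1 0 0 0 0;0 -1 0 0 0 0"

```text
time: 41.1
position: [0.5381, -0.0204, 0.2075]
ee_rot: [180.0, -0.0, -180.0]
contact_force: [0.9, 0.3, -5.0]
opening: 0.589
finger_force: 30.0
```

>>> carry_out --rows "0 -1 0 0 0 0;0 -1 0 0 0 0;0 -1 0 0 0 0;0 -1 0 0 0 0;0 -1 0 0 0 0;-0.3 -1 0 0 0 0;-0.3 -0.55 0 0 0 0;0 0 0 0 0 0;0 0 0 0 0 0"

```text
time: 42.22
position: [0.5503, -0.1496, 0.2079]
ee_rot: [180.0, -0.0, -180.0]
contact_force: [-0.1, 0.7, -4.3]
opening: 0.589
finger_force: 30.0
```

```bash
python3 -c "
from h import *
wrist('w500',(150,100,350,250),4)"
```

```text
42.225 [ 0.5503 -0.1496  0.2079] [ 1.7999e+02 -2.0000e-02 -1.7996e+02] [ -18.9   19.7   83.5    0.    76.8 -108.9]
```

View pics/w500.png

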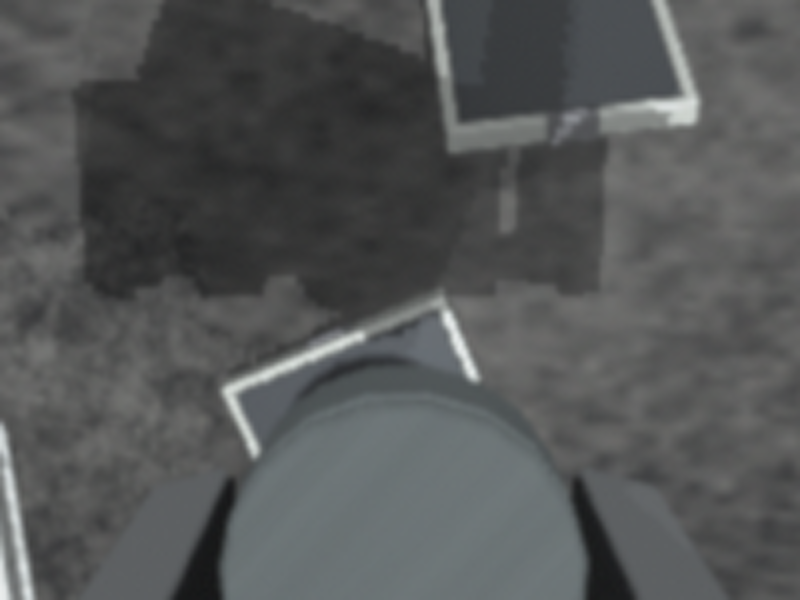

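The held weight hides the recess, but case_500's front corners show at (225,388) and (442,304), and the recess's near edge at about (383,355).

Run:
```python
from h import *
o=(150,100)
c=meas("w500",[(225,388),(442,304),(383,355),(258,455),(477,380)],.018,4,o)[:,:2];print(c.round(4))
e=c[1]-c[0];print("len",np.linalg.norm(e));yaw=np.arctan2(e[1],e[0])-np.pi/2
for nm,d in(("L",c[3]-c[0]),("R",c[4]-c[1])):print(nm,np.degrees(np.arctan2(d[1],d[0])))
l=np.array([np.cos(yaw),np.sin(yaw)]);print("yaw",np.degrees(yaw),"ctr",(c[:2].mean(0)+.0405*l).round(4))
print("from rim",[ (c[2]+.032*np.array(v)).round(4) for v in ([1,0],)])
f,T=loadw("wst");q=proj(f,T,[[.5955,-.156,.018]]);print("in wst",q)
f,T=loadw("w100");print("in w100",proj(f,T,[[.5955,-.156,.018]]))
```

```text
[[ 0.5764 -0.2078]
 [ 0.548  -0.1359]
 [ 0.5651 -0.1552]
 [ 0.5998 -0.1975]
 [ 0.5736 -0.124 ]]
len 0.07737337884650132
L 23.791776421067343
R 24.885937879806722
yaw 21.576953612474433 ctr [ 0.5999 -0.157 ]
from rim [array([ 0.5971, -0.1552])]
in wst [[ 64.71985593 234.72153064]]
in w100 [[-132.62419863  256.31689916]]
```

Run:
```python
from h import *
print(blob("wst",(65,235),.018,1,th=60,win=40))
f=loadw("wst")[0];g=cv2.cvtColor(f["img"],cv2.COLOR_RGB2GRAY);print(g[200:270:4,25:110:4])
```

```text
th 60 [  25  214   65   61 2784]
[ 0.61518082 -0.16529177  0.018     ]
[[ 91  89  95  94  95  87  74  79  88  90 101  86 159 111  96  93 109 100
   97 102  91  90]
 [ 91  96  98  99  95  85  96  92  80  88 196 200 105 215  99  97 100  97
   91  98  88  90]
 [ 91  83  89  83  78  90 107 140 215 162  99  90  88 102 152  98  96  96
   97 103 100 101]
 [ 92  91  87  80  83 149 217 138  89  87  87  89  89  88 212 102  96  97
  105 104 101  98]
 [ 90  88  98 183 209 113  81  51  33  31  31  40  71  88  88 197  99  94
   96  98  99  87]
 [110 204 180  96  89  77  34  29  29  31  30  28  29  38  85 151 112  98
   87  88  94  88]
 [143 104  89  89  85  42  29  31  28  30  28  31  31  31  32  85 213 100
   95  91  94  92]
 [106 182  89  89  72  32  29  29  30  29  31  29  30  30  31  43 110 149
   99  84  92  95]
 [ 98  94 137  89  72  31  31  30  29  30  30  29  29  29  30  30  84 208
  104  98  94  93]
 [ 89  89 134 100  68  31  30  31  29  31  30  30  30  29  29  29  75  86
  186  99  90  85]
 [ 95  98  89 186  83  40  31  31  30  29  30  29  31  30  31  31  74  89
  159 114  98  76]
 [ 81  95  95 100 139  67  33  29  29  30  29  30  29  29  30  30  81  89
   87 212 100  98]
 [ 89  92  83  85 142  90  62  33  31  30  29  30  30  29  31  41  89  89
   89 135 114  58]
 [ 52  50  45  48  48  78  42  31  28  29  29  28  29  30  26  74  92 118
  189 185  92  43]
 [ 27  28  28  29  28  29  27  28  28  27  28  28  27  26  26  56 192 187
  113 161  95  46]
 [ 27  26  27  28  27  29  27  28  28  28  28  27  25  25  26  34  88  70
   70 172  92  44]
 [ 27  27  28  27  28  27  27  29  29  27  27  26  25  25  25  26  70  70
   71 171  92  49]
 [ 29  28  28  28  27  28  28  27  28  25  26  36  44  38  27  25  66  70
   70 173  91  50]]
```

Run:
```python
from h import *
from scipy.optimize import least_squares
f,T=loadw("wst");g=cv2.GaussianBlur(cv2.cvtColor(f["img"],cv2.COLOR_RGB2GRAY),(3,3),0)
P=[]
for r in range(222,247):
    w=np.where(g[r,40:92]<56)[0]+40
    for u in(w[0]-.5,w[-1]+.5):P.append(pix2z(f,T,(u,r),.018)[:2])
P=np.array(P)
for fr in(0,1):
    s=least_squares(lambda q:np.hypot(P[:,0]-q[0],P[:,1]-q[1])-(q[2] if fr else .032),[.597,-.156,.032],loss='soft_l1',f_scale=.001);print(s.x.round(4),s.cost)
```

```text
[ 0.598  -0.1552  0.032 ] 1.3282180227269787e-05
[ 0.5972 -0.1552  0.0312] 2.8272976252840108e-06
```

>>> carry_out --rows "-0.8 -0.31 0 0 0 0;-0.8 0 0 0 0 0;-0.77 0 0 0 0 0;0 0 0 0 0 -0.9;0 0 0 0 0 -0.9;0 0 1 0 0 -0.95;0 0 1 0 0 0;0 0 1 0 0 0;0 0 1 0 0 0;0 0 1 0 0 0;0 0 0.9 0 0 0;0 0 0.5 0 0 0"

```text
time: 43.78
position: [0.5975, -0.1559, 0.0791]
ee_rot: [180.0, -0.0, -158.0]
contact_force: [-0.6, 0.5, -4.9]
opening: 0.59
finger_force: 30.0
```

>>> carry_out --rows "0 0 0 0 0 0;0 0 0 0 0 0"

```text
time: 44.02
position: [0.5981, -0.1564, 0.0808]
ee_rot: [-180.0, 0.1, -158.0]
contact_force: [-0.1, -0.5, -5.0]
opening: 0.59
finger_force: 30.0
```

```bash
python3 -c "
from h import *
wrist('w500b',(150,110,350,260),4)"
```

```text
44.025 [ 0.5981 -0.1564  0.0808] [-1.7995e+02  5.0000e-02 -1.5799e+02] [ -18.    32.7   82.4   -0.    64.8 -130.1]
```

View pics/w500b.png

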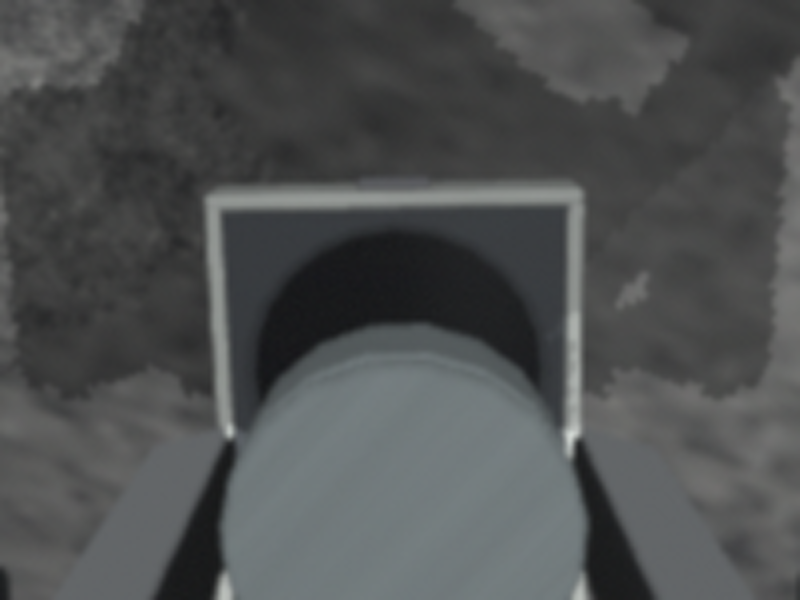

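The weight sits about 1 mm right of and 1.5 mm beyond the case_500 recess centre. I'll trim that and lower it.

>>> carry_out --rows "0.08 -0.05 1 0 0 0;0 0 0.9 0 0 0;0 0 0.5 0 0 0;0 0 0.3 0 0 0;0 0 0.2 0 0 0;0 0 0.1 0 0 0;0 0 0 0 0 0;0 0 0 0 0 0"

```text
time: 45.08
position: [0.5967, -0.1578, 0.0203]
ee_rot: [-180.0, 0.0, -158.0]
contact_force: [0.2, -0.7, -4.1]
opening: 0.591
finger_force: 30.0
```

>>> carry_out --rows "0 0 0 0 0 0;0 0 0 0 0 0;0 0 0 0 0 0;0 0 0 0 0 0;0 0 -0.2 0 0 0;0 0 -0.4 0 0 0;0 0 -1 0 0 0;0 0 -1 0 0 0;0 0 -1 0 0 0;0 0 -1 0 0 0;0 0 0 0 0 0;0 0 0 0 0 0" --grip -0.6

```text
time: 46.58
position: [0.5964, -0.1577, 0.1118]
ee_rot: [180.0, -0.0, -158.0]
contact_force: [-0.0, -0.8, -0.1]
opening: 0.797
finger_force: 0.0
```

Run:
```python
from h import *
wrist('w500c')
f,T=loadw('w500c');g=cv2.cvtColor(f["img"],cv2.COLOR_RGB2GRAY)
q=proj(f,T,[[.5967,-.1578,.039],[.5967,-.1578,.018]]);print(q)
u,v=q[0].round().astype(int);print(g[v,u-50:u+50:2]);print(g[v-50:v+50:2,u])
```

```text
46.575 [ 0.5964 -0.1577  0.1118] [ 1.7999e+02 -1.0000e-02 -1.5799e+02] [ -18.2   30.5   81.3   -0.    68.2 -130.2]
[[249.68629735 201.66135431]
 [249.72018862 195.95057795]]
[ 87  85  82  77  77 203 200  97  84  63  77 111 115 115 113 113 112 112
 112 113 114 114 114 113 114 115 116 116 116 115 114 113 114 113 114 115
 116 116 116 116  97  71 102 107 167 146 100 101 105 104]
[ 63  87 125 135  76  56  46  28  31  74  89 106 116 116 115 114 113 114
 115 115 116 115 114 115 114 115 115 121 140 180 195 192 193 191 188 189
 191 193 193 189 165 144 167 189  83  67  67  67  68  67]
```

```bash
python3 -c "
from h import *
print(sign_off())"
```

```text
the job is handed in; nothing more can be done
None
```

All four weights were put away in their own cases, one at a time from the top of the stack, and the job was handed in at about 47 s; sign-off gave no verdict, and the 500 g placement was checked by arm height and pixel readings only because the picture allowance was used up.

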